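# Press the sample cup's lid home with the toggle clamp and store the cup

## Robot

A 6-joint arm with a two-finger parallel gripper is mounted at the origin on a cart in front of the work surface, level with it; the furniture and walls round the work are solid. World frame = base frame: x ahead of the robot, y to its left, z up, the work surface at z = 0. Lengths are in mm, angles in degrees, forces in N, time in s.
With the tool pointing down it reaches from about 300 to 850 mm from the base axis. Payload 4.2 kg.
Tool frame: the origin (TCP) lies on the centre line of the jaws, within the pads' length; the fingertips stand 14 mm ahead of it and the grasp point (between the pads) lies 5 mm behind it; z points along the fingers, y is the line along which they close (so a half turn about z gives the same grasp; the last joint's range is limited). The gripper opens to 91 mm and grips with 3 to 60 N. Pads are 32 mm wide; open, the fingers measure 118 mm over their backs; the gripper's body (76 mm by 178 mm) begins 60 mm behind the grasp point.
Start: joints at [64.4, 18.312, 89.639, -0, 72.044, -1.146], TCP at [238.031, 523.434, 227.976] pointing down, gripper open.
Joint ranges: [-177.97, 177.97], [-48.28, 115.42], [12.27, 149.76], [-77.06, 257.06], [2.81, 150.46], [-146.56, 146.56]. Speed limits (degrees/s): [147.25, 147.25, 180, 180, 180, 180].

## Interface

Orientations are given as [roll, pitch, yaw] about the fixed x, y, z axes, in that order (R = Rz(yaw) Ry(pitch) Rx(roll)).
In Python, from workcell import * gives the robot as it stands. The module is installed in compiled form; this text tells all that it offers.
- The arm moves only by the shell command python3 -m crank 'ROWS' [FORCE]. ROWS is JSON, a list of rows, each an object of numbers: "grip": the finger opening in m, from 0 to 0.0912; "x", "y", "z": the shift along the tool's x, y, z in m; "yaw": the turn about the tool's z in rad. In form: [{"grip": .., "x": .., "y": .., "z": .., "yaw": ..}, ...]. A call has exactly 5 rows; each row is the pose to reach, as a shift and turn from the pose commanded when the call began, along the tool's axes at that moment; what a row does not reach only later rows make up. A row lasts 1/12 s, in which the tool goes at most 41.7 mm and 7.16 degrees, less where a joint would pass 70% of its speed; a pose out of reach is approached as far as the arm can. A call with a gripper value outside its range is refused whole. The fingers move at their own pace and stop on an object; FORCE is the grip in N (left out, the last holds). Time passes only in rows, so rows that repeat a pose let the fingers close, or fill a call up. It gives the time, the measured TCP pose, the force, the opening and the grip force at its end, in the units of the state.
- state(): the state, without advancing time (a new reading comes with each control period).
- grab_frame(name): name is "scene" or "side" or "wrist"; returns the picture (400x640x3 uint8, red, green, blue); there is no depth.
- camera_model(name): a dict with "intrinsics" (3x3 intrinsics, pixels), "distortion" ([k1, k2, p1, p2, k3] as OpenCV has them; the pictures are not rectified), "R" (3x3) and "t" (3): a world point X has camera coordinates R X + t. Camera axes: x right, y down, z forward; pixel columns grow to the right and rows downward; lengths in mm; the calibration is good to about 2 mm. A picture is of the moment at which its call begins: read the wrist's pose just before it. camera_model takes no time and is no camera call; for the wrist camera it gives the pose at the moment of the call.
- job_done(): hands the job in; it is judged then, once.
The state is a dict: "time_s": time; "qpos": joint angles; "qvel": joint speeds; "effort": joint torques, N m; "ee_pos": TCP position; "ee_rot": TCP orientation; "force": force on the tool from outside, world axes, zero at the start; "torque": the same for the moment, N m; "gripper_width": finger opening in mm; "gripper_force": force on a finger pad.
Only numpy, scipy, OpenCV 4.12 (cv2) and the standard library are available. Lean on these libraries where they do the work, as an engineer would, in place of code of your own. Each camera call takes 0.05 s, during which the arm holds its last target. There are 200 camera calls.

## Task

The red-lidded sample cup stands in the lid press: swing the press's red handle over past its dead centre, until the clamp bar is locked down on the lid and stays so by itself when you let go. Then swing the handle all the way back so that the clamp is fully open, and only then take the cup out and stand it upright in the storage bay marked red, leaving the clamp open and never tipping the cup. Leave the white-lidded cup and the other things on the bench where they are.

Things in the scene. Friction and masses are not known exactly. Their poses are not given: they have to be found in the camera images.
- lid_press: bench lid press, fixed: aluminium base plate 104 x 250 x 14 mm, grey nest ring at its -y end, steel toggle clamp at its middle. Origin at the plate's underside below the clamp bar's pivot; plate from y = -150 to +100 mm, z up. The clamp moves in the plane x = 0 of this frame; bar pivot at (0, 0, 118), handle pivot at (0, 15, 133) mm, two steel cheeks there reach z = 145 mm
- nest (a point): centre of the nest's floor, 18 mm above the bench, where the red cup's foot stands; the ring round it is 64 mm outside and 50 mm inside diameter, its rim 10 mm above this point
- clamp_handle (a joint): swing of the red handle, rad, about lid_press's x through handle_pivot: 0 = fully open (handle leans to +y, 1.40 rad from upright; clamp bar upright), 1.40 = handle upright, bar level, dead centre; 1.51 = stop, locked past centre. Growing values swing the handle's top towards -y, to the nest; the linked bar swings 1.6 rad down, fast at first. Past centre the foot's spring snaps it to the stop
- handle_pivot (a point): point on the handle's hinge axis (axis along x of lid_press), 133 mm above the bench
- handle_grip (a point): middle of the red plastic hand grip, 100 mm from the handle's pivot; the grip is a bar 22 mm wide (along x of lid_press) and 18 mm thick, running from 48 to 130 mm from the pivot. About 5 to 8 N here swings it over centre. This point's z axis runs along the handle away from the pivot, its x along the hinge axis
- clamp_foot: sprung rubber foot, 28 mm diameter, under the free end of the clamp bar, 100 mm from the bar's pivot; its origin lies on the bar's axis and the foot's face 42.5 mm from it. Spring 4 N/mm. With the clamp open it points to -y
- red_cup: white sample cup with red screw lid, 64 mm high; lid 51 mm diameter from 50 to 64 mm above its foot, tapered body up to 44 mm wide below; 0.06 to 0.13 kg. Origin at the centre of its foot, z up
- white_cup: the same cup with a white lid, standing in the bay marked white; leave it
- bay_red: storage bay marked red (red floor and red strips on the walls at its -x and +x sides), fixed: square grey tray 86 x 86 mm, wall 5 mm thick and rim 17 mm above its origin, 76 mm inside. Origin at the centre of its underside, 6 mm above the bench, z up. The three bays stand in a row 92 mm apart on one aluminium strip, in any order
- bay_red_floor (a point): centre of the red bay's floor, 11 mm above the bench and 12 mm below the rim
- bay_white: like bay_red, marked white; holds the white cup
- bay_blue: like bay_red, marked blue; empty, stays empty
- beaker: clear beaker, 64 mm wide, 76 mm high; bystander
- pipette: white micropipette lying along y, 253 mm long, 55 mm high; bystander
- screwdriver: screwdriver with red handle lying along y, 171 mm long; bystander
- petri: petri dish, 62 mm wide, 14 mm high; bystander
Not all that is in view belongs to the job. There is more than one size of the red_cup; the one meant has the size given above.

How it is judged (in metres and radians):
On the way, in this order (a step that is already met when the one before it is completed fails the run):
1. the clamp is locked past dead centre with its foot pressing on the red cup in the nest, and the fingers have let go of it (value of joint clamp_handle above 1.45 rad and contact force between clamp_foot and red_cup above 4 N and contact force between the fingers and lid_press below 0.3 N and horizontal distance between red_cup and nest below 0.012 m), for 0.3 s.
2. the clamp is swung back fully open while the cup still stands in the nest (value of joint clamp_handle below 0.15 rad and horizontal distance between red_cup and nest below 0.012 m and angle between red_cup's own z axis and vertical below 0.1 rad), for 0.2 s.
At the end, for the whole second after the job is handed in: The red cup stands still and upright (tilt under 0.08 rad) on the floor of the bay marked red (foot within 23 mm of the bay's centre and less than 4 mm above its floor), and the clamp handle is back open (joint below 0.15 rad) (horizontal distance between red_cup and bay_red_floor below 0.023 m and z of red_cup in the frame of bay_red_floor below 0.004 m and angle between red_cup's own z axis and vertical below 0.08 rad and linear speed of red_cup below 0.02 m/s and value of joint clamp_handle below 0.15 rad); the robot touches nothing.
It fails at once if the red cup is tipped over 0.6 rad (angle between red_cup's own z axis and vertical above 0.6 rad).
It fails at once if the white cup or another bystander is moved more than 25 mm (distance of any of white_cup, beaker, pipette, screwdriver, petri from where it was at the start of the episode above 0.025 m).
It also fails if it takes over 69 s, if anything falls off the work surface, if the arm or the gripper's body presses on something with over 40 N, if the wrist force passes 120 N, or if a joint passes its speed limit or range.

## Working session

There is one attempt and no reset: what is moved stays moved. The work goes in short steps, Python scripts to look and compute and a shell command to move; the robot and the scene stay as the last step left them, time stands still between calls to the robot, and variables do not carry over. Pictures are saved under pics/ and viewed, at most 11 in all, crops included, and the job is handed in when it is done.

```bash
mkdir -p pics
python3 - <<'E'
from workcell import *
import cv2,numpy as np
a=grab_frame("scene");b=grab_frame("side")
cv2.imwrite("pics/scene.png",a[:,:,::-1]);cv2.imwrite("pics/side.png",b[:,:,::-1])
for n in("scene","side"):
    c=camera_model(n);print(n,np.round(c["intrinsics"],1).tolist(),np.round(c["distortion"],3),np.round(c["R"],3).tolist(),np.round(c["t"],0), np.round(-np.array(c["R"]).T@np.array(c["t"])))
s=state();print(s["time_s"],s["ee_pos"],s["ee_rot"],s["gripper_width"])
E
```

```text
scene [[482.1, 0.0, 316.5], [0.0, 482.1, 200.1], [0.0, 0.0, 1.0]] [0.008 0.    0.    0.    0.   ] [[0.644, -0.765, 0.015], [-0.501, -0.436, -0.747], [0.578, 0.474, -0.664]] [-376.  360. 1097.] [-212. -650. 1003.]
side [[501.6, 0.0, 325.1], [0.0, 501.6, 202.2], [0.0, 0.0, 1.0]] [-0.136  0.     0.     0.     0.   ] [[-0.943, -0.334, 0.012], [-0.229, 0.621, -0.749], [0.242, -0.709, -0.662]] [ 497.  236. 1281.] [ 212.  927. 1019.]
0.1 [237.84880827 523.01781641 227.23001913] [-1.79910647e+02  1.37164303e-04  1.55546920e+02] 91.16677406189395
```

View pics/scene.png

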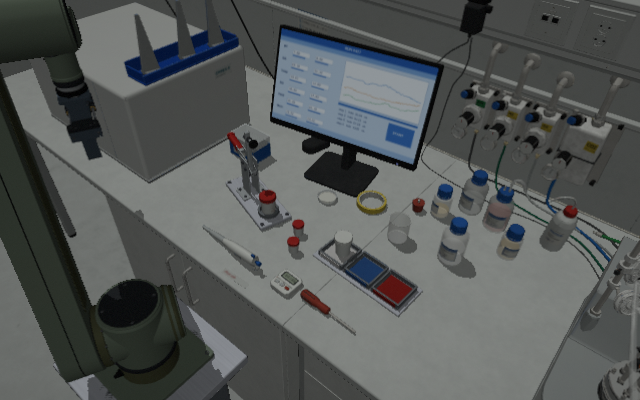

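View pics/side.png

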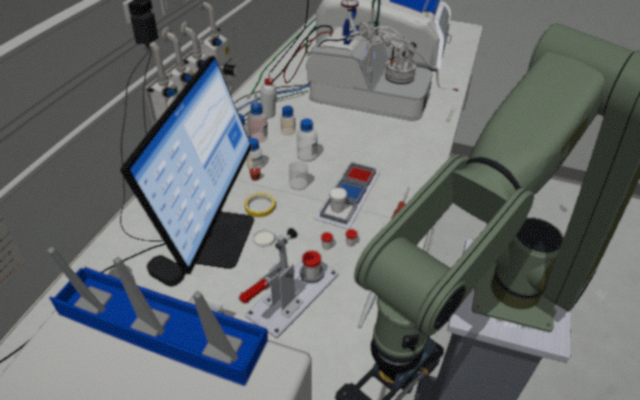

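Scene view: the candidates for the red cup are the one in the press nest (268,203), two small red-lidded vials at (298,228) and (293,243), and one at (418,205). I choose the one in the nest. The red handle is at (237,143), the red bay at (397,290), the blue bay at (366,268), and the white cup at (344,243). Next is one close crop of both views.

```bash
python3 - <<'E'
import cv2,numpy as np
a=cv2.imread("pics/scene.png");b=cv2.imread("pics/side.png")
A=cv2.resize(a[120:240,215:315],None,fx=5,fy=5,interpolation=cv2.INTER_CUBIC)[:, :400] if 0 else cv2.resize(a[120:240,215:315],(400,480),interpolation=cv2.INTER_CUBIC)
B=cv2.resize(b[220:340,235:345],(440,480),interpolation=cv2.INTER_CUBIC)[:,:400]
cv2.imwrite("pics/crop.png",np.hstack([A,B]))
E
cat > h.py <<'E'
from workcell import *
import cv2,numpy as np
def ray(n,uv,c=None):
    c=c or camera_model(n);R=np.array(c["R"]);t=np.array(c["t"])
    p=cv2.undistortPoints(np.array([[uv]],float),np.array(c["intrinsics"]),np.array(c["distortion"]))[0,0]
    d=R.T@np.array([p[0],p[1],1]);return -R.T@t,d/np.linalg.norm(d)
def atz(n,uv,z,c=None):
    o,d=ray(n,uv,c);return o+d*(z-o[2])/d[2]
def proj(n,X,c=None):
    c=c or camera_model(n)
    return cv2.projectPoints(np.array(X,float).reshape(-1,3),cv2.Rodrigues(np.array(c["R"]))[0],np.array(c["t"],float),np.array(c["intrinsics"]),np.array(c["distortion"]))[0][:,0]
E
python3 - <<'E'
from h import *
for k,n,uv,z in [("cuplid","scene",(267.5,197),82),("cuplid","side",(312.5,258),82),("redbay","scene",(397,290),11),("redbay","side",(359,174),11),("blue","scene",(366,268),11),("white lid","scene",(344,236),75),("white lid","side",(339,193),75)]:
    print(k,n,np.round(atz(n,uv,z)))
E
```

```text
cuplid scene [507. 122.  82.]
cuplid side [515. 134.  82.]
redbay scene [ 522. -322.   11.]
redbay side [ 524. -321.   11.]
blue scene [ 529. -219.   11.]
white lid scene [ 534. -137.   75.]
white lid side [ 534. -136.   75.]
```

View pics/crop.png

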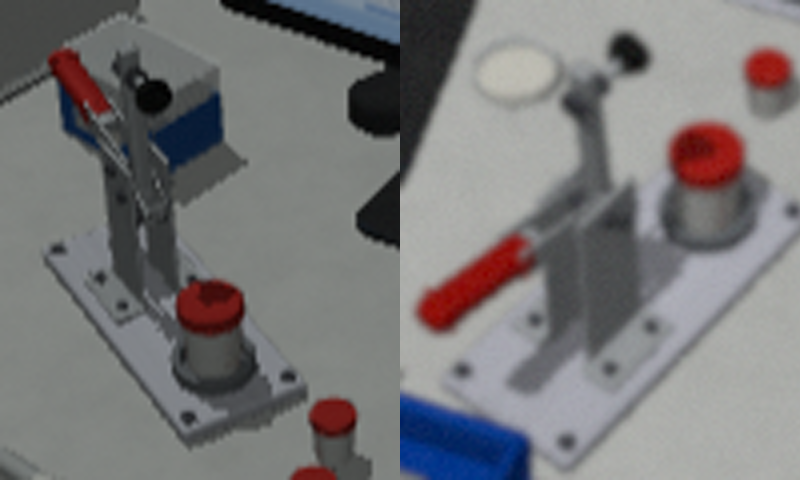

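Left crop: the cup in the nest has the tall white body and lid at scene (267,195), and both other vials are clearly smaller. The handle tip is at scene (231,136) and side (244,298). The plate corners are readable, so I fit the press pose.

Run:
```python
from h import *
from scipy.optimize import least_squares
P=dict(c1=(-52,100,14),c2=(-52,-150,14),c3=(52,-150,14),lid=(0,-100,82),tip=(0,15+126*np.sin(1.4),133+126*np.cos(1.4)),g0=(0,15+48*np.sin(1.4),133+48*np.cos(1.4)))
S=lambda x,y:(215+x/4-.4,120+y/4-.4)
D=lambda x,y:(235+(x-400)/4-.4,220+y/4-.4)
ob=[("scene","c1",S(43,255)),("scene","c2",S(188,432)),("scene","c3",S(303,385)),("scene","lid",S(210,300)),("scene","tip",S(66,63)),("scene","g0",S(103,118)),
("side","lid",D(709,148)),("side","tip",D(436,312)),("side","g0",D(530,250)),("side","cA",D(443,383)),("side","cB",D(568,460))]
# side: A,B are +y end corners
P["cA"]=(-52,100,14);P["cB"]=(52,100,14)
C={n:camera_model(n) for n in("scene","side")}
def run(P,ob):
    def W(p,k):
        c,s=np.cos(p[2]),np.sin(p[2]);x,y,z=P[k];return (p[0]+c*x-s*y,p[1]+s*x+c*y,z)
    f=lambda p:np.concatenate([proj(n,W(p,k),C[n])[0]-uv for n,k,uv in ob])
    return min((least_squares(f,[510,220,y0],loss="soft_l1") for y0 in(-.6,0,.6)),key=lambda r:r.cost),W
for sw in(0,1):
    if sw:P["cA"],P["cB"]=P["cB"],P["cA"]
    r,W=run(P,ob)
    print(np.round(r.x,3),"cost",round(r.cost,1));print(np.round(r.fun.reshape(-1,2),1).tolist())
    P["nest"]=(0,-100,18);P["grip"]=(0,15+100*np.sin(1.4),133+100*np.cos(1.4));P["piv"]=(0,15,133)
    print({k:np.round(W(r.x,k)).tolist() for k in("nest","lid","piv","grip","tip")})
```

```text
[ 5.46260e+02  2.25228e+02 -3.13000e-01] cost 107.8
[[-0.1, -2.4], [-0.8, 0.4], [1.7, -0.7], [0.4, -0.2], [-0.6, -1.6], [1.2, 0.6], [0.9, 0.2], [-0.3, 1.2], [0.6, -1.0], [31.8, 20.8], [-31.6, -21.0]]
{'nest': [515.0, 130.0, 18.0], 'lid': [515.0, 130.0, 82.0], 'piv': [551.0, 239.0, 133.0], 'grip': [581.0, 333.0, 150.0], 'tip': [589.0, 358.0, 154.0]}
[ 5.46365e+02  2.25350e+02 -3.12000e-01] cost 8.6
[[-0.1, -2.4], [-0.7, 0.3], [1.7, -0.7], [0.4, -0.2], [-0.6, -1.6], [1.2, 0.6], [0.8, 0.2], [-0.3, 1.3], [0.6, -1.0], [-0.3, -1.7], [0.6, 1.6]]
{'nest': [516.0, 130.0, 18.0], 'lid': [516.0, 130.0, 82.0], 'piv': [551.0, 240.0, 133.0], 'grip': [581.0, 333.0, 150.0], 'tip': [589.0, 358.0, 154.0]}
```

Run:
```python
from h import *
def tri(a,b):
    o1,d1=ray("scene",a);o2,d2=ray("side",b)
    s=np.linalg.lstsq(np.c_[d1,-d2],o2-o1,rcond=None)[0];p,q=o1+s[0]*d1,o2+s[1]*d2
    return np.round((p+q)/2),round(np.linalg.norm(p-q))
print("screen BL",tri((272,118),(187,265)),"TL",tri((284,25),(127,170)))
print("bigbox near bottom",np.round(atz("scene",(157,178),0)),"right bottom",np.round(atz("scene",(247,125),0)), "rack corner",tri((140,80),(240,378)))
print("smallbox",np.round(atz("scene",(258,168),0)),np.round(atz("scene",(270,150),0)))
print("beaker",tri((400,218),(299,168)))
s=state();print(s["qpos"],s["ee_rot"])
```

```text
screen BL (array([745., 323., 158.]), 12) TL (array([824., 339., 431.]), 5)
bigbox near bottom [402. 529.   0.] right bottom [816. 539.   0.] rack corner (array([463., 597., 302.]), 4)
smallbox [657. 319.   0.] [758. 361.   0.]
beaker (array([ 691., -212.,   72.]), 5)
[ 6.43999565e+01  1.83451799e+01  8.96997668e+01 -2.02429486e-03
  7.20443852e+01 -1.14633753e+00] [-1.79910647e+02  1.37164303e-04  1.55546920e+02]
```

```bash
python3 -m crank '[{"grip":0.0912,"x":0,"y":0,"z":-0.03,"yaw":0.12},{"grip":0.0912,"x":0,"y":0,"z":-0.06,"yaw":0.24},{"grip":0.0912,"x":0,"y":0,"z":-0.07,"yaw":0.36},{"grip":0.0912,"x":0,"y":0,"z":-0.07,"yaw":0.48},{"grip":0.0912,"x":0,"y":0,"z":-0.07,"yaw":0.6}]' 15
```

```text
time_s: 0.52
ee_pos: [238.1, 523.6, 298.8]
ee_rot: [179.9, -0.0, 120.8]
force: [-0.6, 0.3, 0.3]
gripper_width: 91.0
gripper_force: 0.0
```

```bash
python3 -m crank '[{"grip":0.0912,"x":-0.02,"y":-0.012,"z":0,"yaw":0.12},{"grip":0.0912,"x":-0.05,"y":-0.03,"z":0,"yaw":0.24},{"grip":0.0912,"x":-0.08,"y":-0.048,"z":0,"yaw":0.36},{"grip":0.0912,"x":-0.1,"y":-0.06,"z":0,"yaw":0.48},{"grip":0.0912,"x":-0.1,"y":-0.06,"z":0,"yaw":0.6}]'; python3 -m crank '[{"grip":0.0912,"x":0,"y":0,"z":0,"yaw":0.12},{"grip":0.0912,"x":0,"y":0,"z":0,"yaw":0.25},{"grip":0.0912,"x":0,"y":0,"z":0,"yaw":0.25},{"grip":0.0912,"x":0,"y":0,"z":0,"yaw":0.25},{"grip":0.0912,"x":0,"y":0,"z":0,"yaw":0.25}]'
python3 - <<'E'
from h import *
s=state();y=np.radians(s["ee_rot"][2]);e=np.array(s["ee_pos"]);tx=np.array([np.cos(y),np.sin(y)]);ty=np.array([np.sin(y),-np.cos(y)])
d=np.array([579.7,328.8])-e[:2];print(e,s["ee_rot"],d@tx,d@ty)
E
```

```text
time_s: 0.93
ee_pos: [237.8, 402.5, 298.0]
ee_rot: [-180.0, 0.2, 86.3]
force: [0.2, 0.1, 0.3]
gripper_width: 91.2
gripper_force: 0.0
time_s: 1.35
ee_pos: [238.4, 406.8, 297.7]
ee_rot: [-180.0, 0.0, 72.6]
force: [-0.4, 0.3, -0.4]
gripper_width: 91.2
gripper_force: 0.0
[238.36985855 406.78064812 297.72614439] [-1.79992478e+02  2.71090049e-02  7.26208199e+01] 27.532525646627235 349.04040880144527
```

```bash
python3 -m crank '[{"grip":0.0912,"x":0,"y":0.03,"z":0,"yaw":0.007},{"grip":0.0912,"x":0,"y":0.07,"z":0,"yaw":0.007},{"grip":0.0912,"x":0.01,"y":0.11,"z":0,"yaw":0.007},{"grip":0.0912,"x":0.01,"y":0.15,"z":0,"yaw":0.007},{"grip":0.0912,"x":0.02,"y":0.19,"z":0,"yaw":0.007}]'; python3 -m crank '[{"grip":0.0912,"x":0,"y":0.04,"z":0,"yaw":0},{"grip":0.0912,"x":0,"y":0.08,"z":0,"yaw":0},{"grip":0.0912,"x":0,"y":0.12,"z":0,"yaw":0},{"grip":0.0912,"x":0.007,"y":0.159,"z":0,"yaw":0},{"grip":0.0912,"x":0.007,"y":0.159,"z":0,"yaw":0}]'
python3 - <<'E'
from h import *
s=state();c=camera_model("wrist");im=grab_frame("wrist");cv2.imwrite("pics/w1.png",im[:,:,::-1])
print(s["ee_pos"],s["ee_rot"])
p=lambda y,z,x=0:(546.4+.952*x+.307*y,225.4-.307*x+.952*y,z)
print(np.round(proj("wrist",[p(15+r*np.sin(1.4),133+r*np.cos(1.4)) for r in(48,100,130)]+[p(-100,82),p(100,14,-52),p(100,14,52)],c)))
E
```

```text
time_s: 1.77
ee_pos: [426.9, 367.3, 298.0]
ee_rot: [-180.0, 0.0, 72.2]
force: [0.3, 0.8, -0.2]
gripper_width: 91.3
gripper_force: 0.0
time_s: 2.18
ee_pos: [585.4, 324.2, 295.1]
ee_rot: [179.9, 0.1, 71.9]
force: [-1.7, -1.1, -0.4]
gripper_width: 91.3
gripper_force: 0.0
[585.41353431 324.16307563 295.07031997] [1.79874701e+02 8.48554709e-02 7.18995565e+01]
[[314. 226.]
 [314. 183.]
 [313. 155.]
 [316. 314.]
 [281. 171.]
 [350. 171.]]
```

View pics/w1.png

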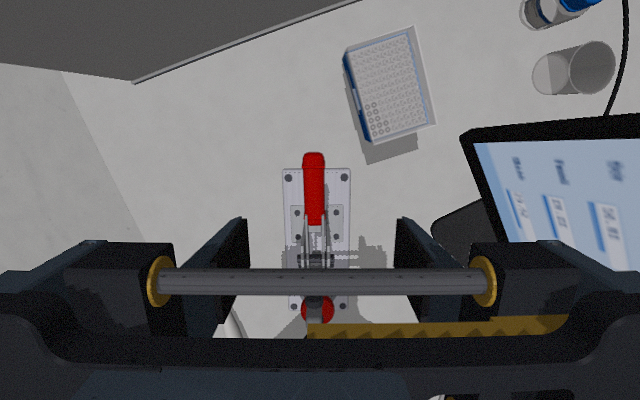

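Wrist view: the red grip runs from (314,153) to (314,226) and the plate corners are at (283,170) and (350,169). This agrees with the fit within about 1 px, so I descend onto the grip.

```bash
python3 -m crank '[{"grip":0.06,"x":0,"y":0,"z":0.03,"yaw":0},{"grip":0.06,"x":0,"y":0,"z":0.06,"yaw":0},{"grip":0.06,"x":0,"y":0,"z":0.09,"yaw":0},{"grip":0.06,"x":0,"y":0,"z":0.09,"yaw":0},{"grip":0.06,"x":0,"y":0,"z":0.09,"yaw":0}]'
cat > rel.py <<'E'
import sys
from h import *
# TCP and grasp point in the press frame, yaw error
s=state();e=np.array(s["ee_pos"]);d=e[:2]-[546.4,225.4];c,q=np.cos(.312),np.sin(.312)
print("press frame TCP x %.1f y %.1f z(grasp) %.1f yaw %.2f F %s w %.1f gf %.1f"%(c*d[0]-q*d[1],q*d[0]+c*d[1],e[2]+5,s["ee_rot"][2],np.round(s["force"],1),s["gripper_width"],s["gripper_force"]))
E
python3 rel.py
```

```text
time_s: 2.65
ee_pos: [577.4, 326.5, 207.0]
ee_rot: [-179.8, 0.1, 72.2]
force: [-0.1, -0.0, 0.2]
gripper_width: 61.4
gripper_force: 0.0
press frame TCP x -1.5 y 105.8 z(grasp) 212.0 yaw 72.17 F [-0.1 -0.   0.2] w 61.4 gf 0.0
```

```bash
python3 -m crank '[{"grip":0.06,"x":0.003,"y":0.0015,"z":0.03,"yaw":0},{"grip":0.06,"x":0.003,"y":0.0015,"z":0.06,"yaw":0},{"grip":0.06,"x":0.003,"y":0.0015,"z":0.063,"yaw":0},{"grip":0.06,"x":0.003,"y":0.0015,"z":0.063,"yaw":0},{"grip":0.06,"x":0.003,"y":0.0015,"z":0.063,"yaw":0}]'; python3 rel.py
python3 -m crank '[{"grip":0.015,"x":0,"y":0,"z":0,"yaw":0},{"grip":0.015,"x":0,"y":0,"z":0,"yaw":0},{"grip":0.015,"x":0,"y":0,"z":0,"yaw":0},{"grip":0.015,"x":0,"y":0,"z":0,"yaw":0},{"grip":0.015,"x":0,"y":0,"z":0,"yaw":0}]' 20; python3 rel.py
python3 - <<'E'
import numpy as np
R=np.hypot(108.6-15,149-133);a0=np.arctan2(108.6-15,16)
print(R,a0)
for j in np.arange(0.1,1.56,.1):
    a=a0-j;print("%.2f dx %.1f dz(tool) %.1f"%(j,R*(np.sin(a)-np.sin(a0)),-R*(np.cos(a)-np.cos(a0))))
E
```

```text
time_s: 3.07
ee_pos: [582.5, 329.7, 147.8]
ee_rot: [179.8, -0.2, 72.1]
force: [-0.2, -0.5, 0.3]
gripper_width: 60.2
gripper_force: 0.0
press frame TCP x 2.4 y 110.4 z(grasp) 152.8 yaw 72.10 F [-0.2 -0.5  0.3] w 60.2 gf 0.0
time_s: 3.48
ee_pos: [581.6, 328.8, 145.5]
ee_rot: [180.0, -0.0, 72.1]
force: [0.2, -0.2, -0.2]
gripper_width: 29.5
gripper_force: 0.0
press frame TCP x 1.8 y 109.2 z(grasp) 150.5 yaw 72.06 F [ 0.2 -0.2 -0.2] w 29.5 gf 0.0
94.95767478197851 1.4014925486391092
0.10 dx -2.1 dz(tool) -9.3
0.20 dx -5.0 dz(tool) -18.3
0.30 dx -8.9 dz(tool) -26.9
0.40 dx -13.6 dz(tool) -35.2
0.50 dx -19.1 dz(tool) -42.9
0.60 dx -25.4 dz(tool) -50.1
0.70 dx -32.3 dz(tool) -56.5
0.80 dx -39.9 dz(tool) -62.3
0.90 dx -48.0 dz(tool) -67.3
1.00 dx -56.5 dz(tool) -71.4
1.10 dx -65.4 dz(tool) -74.7
1.20 dx -74.6 dz(tool) -77.0
1.30 dx -84.0 dz(tool) -78.5
1.40 dx -93.5 dz(tool) -79.0
1.50 dx -102.9 dz(tool) -78.5
```

```bash
python3 -m crank '[{"grip":0.015,"x":0,"y":0,"z":0,"yaw":0},{"grip":0.015,"x":0,"y":0,"z":0,"yaw":0},{"grip":0.015,"x":0,"y":0,"z":0,"yaw":0},{"grip":0.015,"x":0,"y":0,"z":0,"yaw":0},{"grip":0.015,"x":0,"y":0,"z":0,"yaw":0}]' 20; python3 rel.py
python3 -m crank '[{"grip":0.015,"x":-0.002,"y":0,"z":-0.009,"yaw":0},{"grip":0.015,"x":-0.005,"y":0,"z":-0.018,"yaw":0},{"grip":0.015,"x":-0.009,"y":0,"z":-0.027,"yaw":0},{"grip":0.015,"x":-0.0136,"y":0,"z":-0.035,"yaw":0},{"grip":0.015,"x":-0.019,"y":0,"z":-0.043,"yaw":0}]'; python3 rel.py
```

```text
time_s: 3.9
ee_pos: [579.6, 329.4, 145.3]
ee_rot: [-179.8, 0.0, 72.1]
force: [-5.5, 1.1, 2.8]
gripper_width: 22.2
gripper_force: 20.0
press frame TCP x -0.4 y 109.2 z(grasp) 150.3 yaw 72.12 F [-5.5  1.1  2.8] w 22.2 gf 20.0
time_s: 4.32
ee_pos: [573.6, 310.4, 188.0]
ee_rot: [-179.8, 0.1, 72.1]
force: [-4.7, 1.1, -4.8]
gripper_width: 22.1
gripper_force: 20.0
press frame TCP x -0.2 y 89.2 z(grasp) 193.0 yaw 72.13 F [-4.7  1.1 -4.8] w 22.1 gf 20.0
```

```bash
python3 -m crank '[{"grip":0.015,"x":-0.0063,"y":0,"z":-0.0072,"yaw":0},{"grip":0.015,"x":-0.0132,"y":0,"z":-0.0136,"yaw":0},{"grip":0.015,"x":-0.0208,"y":0,"z":-0.0194,"yaw":0},{"grip":0.015,"x":-0.029,"y":0,"z":-0.0244,"yaw":0},{"grip":0.015,"x":-0.0374,"y":0,"z":-0.0285,"yaw":0}]'; python3 rel.py
python3 -m crank '[{"grip":0.015,"x":-0.009,"y":0,"z":-0.0033,"yaw":0},{"grip":0.015,"x":-0.018,"y":0,"z":-0.0056,"yaw":0},{"grip":0.015,"x":-0.0275,"y":0,"z":-0.007,"yaw":0},{"grip":0.015,"x":-0.037,"y":0,"z":-0.0076,"yaw":0},{"grip":0.015,"x":-0.0465,"y":0,"z":-0.007,"yaw":0}]'; python3 rel.py
```

```text
time_s: 4.73
ee_pos: [562.5, 275.2, 216.6]
ee_rot: [-179.8, 0.0, 72.1]
force: [-4.1, 3.5, -4.3]
gripper_width: 21.9
gripper_force: 20.0
press frame TCP x 0.0 y 52.3 z(grasp) 221.6 yaw 72.11 F [-4.1  3.5 -4.3] w 21.9 gf 20.0
time_s: 5.15
ee_pos: [548.9, 232.4, 225.2]
ee_rot: [-179.9, -0.3, 72.1]
force: [-5.1, 6.8, 2.5]
gripper_width: 22.2
gripper_force: 20.0
press frame TCP x 0.2 y 7.4 z(grasp) 230.2 yaw 72.06 F [-5.1  6.8  2.5] w 22.2 gf 20.0
```

```bash
python3 -m crank '[{"grip":0.015,"x":-0.003,"y":0,"z":0.0005,"yaw":0},{"grip":0.015,"x":-0.006,"y":0,"z":0.001,"yaw":0},{"grip":0.015,"x":-0.006,"y":0,"z":0.001,"yaw":0},{"grip":0.015,"x":-0.006,"y":0,"z":0.001,"yaw":0},{"grip":0.015,"x":-0.006,"y":0,"z":0.001,"yaw":0}]'; python3 rel.py
python3 -m crank '[{"grip":0.06,"x":0.003,"y":0,"z":0,"yaw":0},{"grip":0.06,"x":0.003,"y":0,"z":0,"yaw":0},{"grip":0.06,"x":0.003,"y":0,"z":0,"yaw":0},{"grip":0.06,"x":0.003,"y":0,"z":0,"yaw":0},{"grip":0.06,"x":0.003,"y":0,"z":0,"yaw":0}]'; python3 rel.py
python3 -m crank '[{"grip":0.06,"x":0,"y":0,"z":0,"yaw":0},{"grip":0.06,"x":0,"y":0,"z":0,"yaw":0},{"grip":0.06,"x":0,"y":0,"z":0,"yaw":0},{"grip":0.06,"x":0,"y":0,"z":0,"yaw":0},{"grip":0.06,"x":0,"y":0,"z":0,"yaw":0}]'; python3 rel.py
python3 - <<'E'
from h import *
a=grab_frame("scene");b=grab_frame("side");w=grab_frame("wrist")
A=cv2.resize(a[120:240,215:315],(400,480));B=cv2.resize(b[220:340,235:335],(400,480))
cv2.imwrite("pics/lock.png",np.hstack([A,B])[:,:,::-1])
E
```

```text
time_s: 5.57
ee_pos: [546.7, 225.5, 224.7]
ee_rot: [-179.9, -0.1, 72.0]
force: [-6.5, 2.3, 4.4]
gripper_width: 21.8
gripper_force: 20.0
press frame TCP x 0.3 y 0.2 z(grasp) 229.7 yaw 72.04 F [-6.5  2.3  4.4] w 21.8 gf 20.0
time_s: 5.98
ee_pos: [549.1, 227.7, 222.6]
ee_rot: [180.0, 0.0, 72.0]
force: [-0.2, -0.5, -0.1]
gripper_width: 52.4
gripper_force: 0.0
press frame TCP x 1.9 y 3.0 z(grasp) 227.6 yaw 72.05 F [-0.2 -0.5 -0.1] w 52.4 gf 0.0
time_s: 6.4
ee_pos: [548.8, 228.0, 222.4]
ee_rot: [-180.0, -0.0, 72.1]
force: [-0.4, 0.1, 0.1]
gripper_width: 59.9
gripper_force: 0.0
press frame TCP x 1.5 y 3.2 z(grasp) 227.4 yaw 72.07 F [-0.4  0.1  0.1] w 59.9 gf 0.0
```

View pics/lock.png

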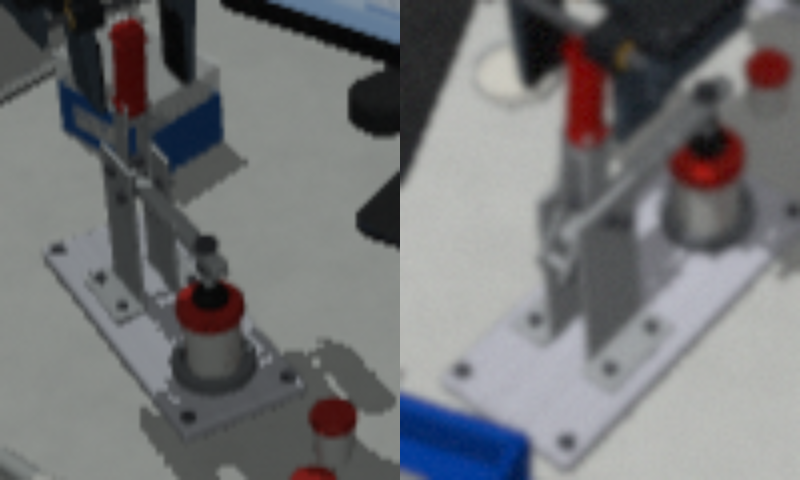

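The clamp is locked: the bar is level, the black foot sits on the lid at crop (210,295), and the handle stands upright by itself between the open fingers. Now I regrasp it.

```bash
python3 -m crank '[{"grip":0.015,"x":0,"y":-0.0015,"z":0,"yaw":0},{"grip":0.015,"x":0,"y":-0.0015,"z":0,"yaw":0},{"grip":0.015,"x":0,"y":-0.0015,"z":0,"yaw":0},{"grip":0.015,"x":0,"y":-0.0015,"z":0,"yaw":0},{"grip":0.015,"x":0,"y":-0.0015,"z":0,"yaw":0}]' 25;python3 -m crank '[{"grip":0.015,"x":0,"y":0,"z":0,"yaw":0},{"grip":0.015,"x":0,"y":0,"z":0,"yaw":0},{"grip":0.015,"x":0,"y":0,"z":0,"yaw":0},{"grip":0.015,"x":0,"y":0,"z":0,"yaw":0},{"grip":0.015,"x":0,"y":0,"z":0,"yaw":0}]' 25; python3 rel.py
python3 - <<'E'
import numpy as np
R=95;s=[-.12+.1*i for i in range(0,16)]
for k in(0,5,10):
  for i in range(k+1,k+6):print(i/10,"dx %.1f dz %.1f"%(R*(np.sin(s[i])-np.sin(s[k])),-R*(np.cos(s[i])-np.cos(s[k]))))
E
```

```text
time_s: 6.97
ee_pos: [547.4, 228.5, 222.5]
ee_rot: [180.0, -0.0, 72.1]
force: [-0.3, -0.8, 0.3]
gripper_width: 29.7
gripper_force: 0.0
time_s: 7.38
ee_pos: [547.5, 228.4, 222.5]
ee_rot: [180.0, -0.0, 72.1]
force: [1.0, 0.4, -0.0]
gripper_width: 21.9
gripper_force: 25.0
press frame TCP x 0.1 y 3.2 z(grasp) 227.5 yaw 72.08 F [ 1.   0.4 -0. ] w 21.9 gf 25.0
0.1 dx 9.5 dz -0.7
0.2 dx 19.0 dz -0.4
0.3 dx 28.4 dz 0.9
0.4 dx 37.6 dz 3.0
0.5 dx 46.6 dz 6.1
0.6 dx 8.6 dz 4.0
0.7 dx 16.8 dz 8.8
0.8 dx 24.5 dz 14.4
0.9 dx 31.6 dz 20.7
1.0 dx 38.0 dz 27.7
1.1 dx 5.7 dz 7.6
1.2 dx 10.6 dz 15.8
1.3 dx 14.6 dz 24.3
1.4 dx 17.8 dz 33.3
1.5 dx 20.1 dz 42.5
```

```bash
python3 -m crank '[{"grip":0.015,"x":0.0095,"y":0,"z":-0.0007,"yaw":0},{"grip":0.015,"x":0.019,"y":0,"z":-0.0004,"yaw":0},{"grip":0.015,"x":0.0284,"y":0,"z":0.001,"yaw":0},{"grip":0.015,"x":0.0376,"y":0,"z":0.003,"yaw":0},{"grip":0.015,"x":0.0466,"y":0,"z":0.006,"yaw":0}]'; python3 rel.py
python3 -m crank '[{"grip":0.015,"x":0.0086,"y":0,"z":0.004,"yaw":0},{"grip":0.015,"x":0.0168,"y":0,"z":0.009,"yaw":0},{"grip":0.015,"x":0.0245,"y":0,"z":0.0145,"yaw":0},{"grip":0.015,"x":0.0316,"y":0,"z":0.021,"yaw":0},{"grip":0.015,"x":0.038,"y":0,"z":0.028,"yaw":0}]'; python3 rel.py
```

```text
time_s: 7.8
ee_pos: [561.8, 273.2, 217.2]
ee_rot: [180.0, 0.0, 72.1]
force: [-2.8, -2.8, 6.3]
gripper_width: 22.2
gripper_force: 25.0
press frame TCP x -0.0 y 50.3 z(grasp) 222.2 yaw 72.09 F [-2.8 -2.8  6.3] w 22.2 gf 25.0
time_s: 8.22
ee_pos: [574.3, 312.4, 190.7]
ee_rot: [179.9, -0.4, 72.1]
force: [-2.1, 3.5, 9.6]
gripper_width: 22.0
gripper_force: 25.0
press frame TCP x -0.2 y 91.4 z(grasp) 195.7 yaw 72.10 F [-2.1  3.5  9.6] w 22.0 gf 25.0
```

```bash
python3 -m crank '[{"grip":0.015,"x":0.0057,"y":0,"z":0.0076,"yaw":0},{"grip":0.015,"x":0.0106,"y":0,"z":0.016,"yaw":0},{"grip":0.015,"x":0.0146,"y":0,"z":0.0245,"yaw":0},{"grip":0.015,"x":0.0178,"y":0,"z":0.033,"yaw":0},{"grip":0.015,"x":0.02,"y":0,"z":0.0425,"yaw":0}]'; python3 rel.py
python3 -m crank '[{"grip":0.015,"x":0,"y":0,"z":0.004,"yaw":0},{"grip":0.015,"x":0,"y":0,"z":0.004,"yaw":0},{"grip":0.015,"x":0,"y":0,"z":0.004,"yaw":0},{"grip":0.015,"x":0,"y":0,"z":0.004,"yaw":0},{"grip":0.015,"x":0,"y":0,"z":0.004,"yaw":0}]'; python3 rel.py
```

```text
time_s: 8.63
ee_pos: [581.5, 335.0, 149.1]
ee_rot: [179.8, -0.9, 72.1]
force: [-0.1, 12.3, 9.7]
gripper_width: 21.6
gripper_force: 25.0
press frame TCP x -0.3 y 115.1 z(grasp) 154.1 yaw 72.09 F [-0.1 12.3  9.7] w 21.6 gf 25.0
time_s: 9.05
ee_pos: [581.7, 336.0, 144.1]
ee_rot: [179.8, -1.0, 72.1]
force: [1.7, 13.6, 3.1]
gripper_width: 22.0
gripper_force: 25.0
press frame TCP x -0.3 y 116.1 z(grasp) 149.1 yaw 72.08 F [ 1.7 13.6  3.1] w 22.0 gf 25.0
```

```bash
python3 -m crank '[{"grip":0.06,"x":0,"y":0,"z":0,"yaw":0},{"grip":0.06,"x":0,"y":0,"z":0,"yaw":0},{"grip":0.06,"x":0,"y":0,"z":0,"yaw":0},{"grip":0.06,"x":0,"y":0,"z":0,"yaw":0},{"grip":0.06,"x":0,"y":0,"z":0,"yaw":0}]'; python3 -m crank '[{"grip":0.06,"x":0,"y":0,"z":-0.03,"yaw":0},{"grip":0.06,"x":0,"y":0,"z":-0.07,"yaw":0},{"grip":0.06,"x":0,"y":0,"z":-0.11,"yaw":0},{"grip":0.0912,"x":0,"y":0,"z":-0.15,"yaw":0},{"grip":0.0912,"x":0,"y":0,"z":-0.19,"yaw":0}]'; python3 rel.py
python3 - <<'E'
from h import *
a=grab_frame("scene");b=grab_frame("side")
A=cv2.resize(a[120:240,215:315],(400,480));B=cv2.resize(b[220:340,235:335],(400,480))
cv2.imwrite("pics/open.png",np.hstack([A,B])[:,:,::-1])
E
```

```text
time_s: 9.47
ee_pos: [579.6, 327.8, 141.5]
ee_rot: [-180.0, 0.0, 72.0]
force: [0.5, -1.0, -0.8]
gripper_width: 52.3
gripper_force: 0.0
time_s: 9.88
ee_pos: [579.3, 327.5, 333.8]
ee_rot: [-180.0, -0.0, 72.0]
force: [0.4, 0.5, 0.1]
gripper_width: 70.3
gripper_force: 0.0
press frame TCP x 0.0 y 107.2 z(grasp) 338.8 yaw 72.03 F [0.4 0.5 0.1] w 70.3 gf 0.0
```

View pics/open.png

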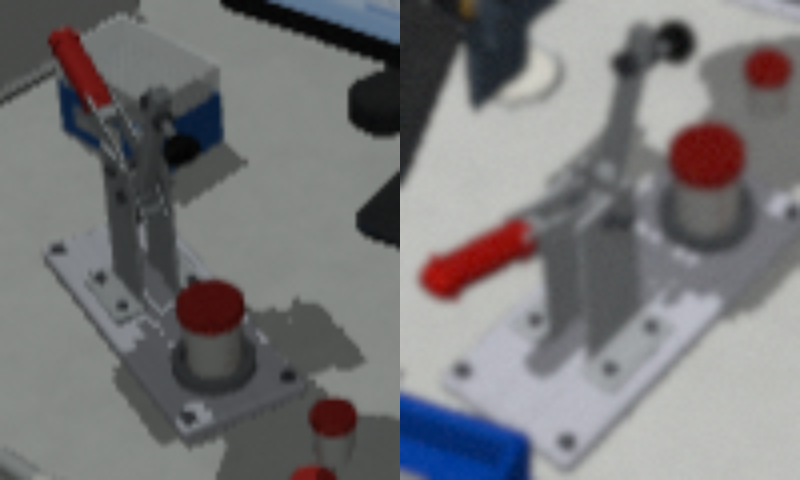

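The clamp isn't fully open: the handle tip is higher than at the start, at side crop (440,275) instead of (437,312), and the bar leans. I'll estimate the angle and then press the handle down from above with closed fingers.

```bash
python3 - <<'E'
from h import *
C={n:camera_model(n) for n in("scene","side")}
for j in(0,.1,.15,.2,.25,.3,.4):
    a=1.4-j;y=15+126*np.sin(a);X=(546.4+.307*y,225.4+.952*y,133+126*np.cos(a))
    u=proj("scene",X,C["scene"])[0];v=proj("side",X,C["side"])[0]
    print(j,np.round([(u[0]-215+.4)*4,(u[1]-120+.4)*4]),np.round([(v[0]-235+.4)*4+400,(v[1]-220+.4)*4]))
E
python3 -m crank '[{"grip":0.0,"x":0,"y":0,"z":0.04,"yaw":0},{"grip":0.0,"x":0,"y":0,"z":0.08,"yaw":0},{"grip":0.0,"x":0,"y":0,"z":0.08,"yaw":0},{"grip":0.0,"x":0,"y":0,"z":0.08,"yaw":0},{"grip":0.0,"x":0,"y":0,"z":0.08,"yaw":0}]' 20;  python3 -m crank '[{"grip":0.0,"x":0,"y":0,"z":0,"yaw":0},{"grip":0.0,"x":0,"y":0,"z":0,"yaw":0},{"grip":0.0,"x":0,"y":0,"z":0,"yaw":0},{"grip":0.0,"x":0,"y":0,"z":0,"yaw":0},{"grip":0.0,"x":0,"y":0,"z":0,"yaw":0}]';python3 rel.py
```

```text
0 [63. 57.] [435. 317.]
0.1 [63. 45.] [436. 300.]
0.15 [63. 40.] [437. 291.]
0.2 [64. 34.] [439. 281.]
0.25 [64. 30.] [441. 271.]
0.3 [65. 25.] [444. 261.]
0.4 [67. 17.] [450. 241.]
time_s: 10.4
ee_pos: [580.8, 328.5, 254.0]
ee_rot: [179.9, -0.1, 72.0]
force: [0.8, -0.1, 0.4]
gripper_width: 50.7
gripper_force: 0.0
time_s: 10.82
ee_pos: [579.8, 328.1, 252.7]
ee_rot: [179.9, -0.1, 72.1]
force: [-0.5, 0.5, 0.1]
gripper_width: 17.0
gripper_force: 0.0
press frame TCP x 0.3 y 108.0 z(grasp) 257.7 yaw 72.07 F [-0.5  0.5  0.1] w 17.0 gf 0.0
```

```bash
python3 -m crank '[{"grip":0.0,"x":0,"y":0,"z":0.01,"yaw":0},{"grip":0.0,"x":0,"y":0,"z":0.025,"yaw":0},{"grip":0.0,"x":0,"y":0,"z":0.04,"yaw":0},{"grip":0.0,"x":0,"y":0,"z":0.055,"yaw":0},{"grip":0.0,"x":0,"y":0,"z":0.06,"yaw":0}]'; python3 rel.py; python3 -m crank '[{"grip":0.0,"x":0,"y":0,"z":0.004,"yaw":0},{"grip":0.0,"x":0,"y":0,"z":0.009,"yaw":0},{"grip":0.0,"x":0,"y":0,"z":0.013,"yaw":0},{"grip":0.0,"x":0,"y":0,"z":0.017,"yaw":0},{"grip":0.0,"x":0,"y":0,"z":0.018,"yaw":0}]'; python3 rel.py
```

```text
time_s: 11.23
ee_pos: [578.9, 327.8, 189.6]
ee_rot: [-179.9, 0.1, 72.1]
force: [-0.8, 0.7, 0.5]
gripper_width: 0.7
gripper_force: 0.0
press frame TCP x -0.5 y 107.4 z(grasp) 194.6 yaw 72.07 F [-0.8  0.7  0.5] w 0.7 gf 0.0
time_s: 11.65
ee_pos: [580.0, 328.3, 174.5]
ee_rot: [179.9, -0.1, 72.1]
force: [-1.2, 0.0, 6.1]
gripper_width: 0.4
gripper_force: 3.1
press frame TCP x 0.3 y 108.3 z(grasp) 179.5 yaw 72.06 F [-1.2  0.   6.1] w 0.4 gf 3.1
```

Contact at 6 N. I press a little further, to the stop.

```bash
python3 -m crank '[{"grip":0.0,"x":0,"y":0,"z":0.001,"yaw":0},{"grip":0.0,"x":0,"y":0,"z":0.002,"yaw":0},{"grip":0.0,"x":0,"y":0,"z":0.003,"yaw":0},{"grip":0.0,"x":0,"y":0,"z":0.003,"yaw":0},{"grip":0.0,"x":0,"y":0,"z":0.003,"yaw":0}]'; python3 rel.py;  python3 -m crank '[{"grip":0.0,"x":0,"y":0,"z":0.001,"yaw":0},{"grip":0.0,"x":0,"y":0,"z":0.002,"yaw":0},{"grip":0.0,"x":0,"y":0,"z":0.003,"yaw":0},{"grip":0.0,"x":0,"y":0,"z":0.003,"yaw":0},{"grip":0.0,"x":0,"y":0,"z":0.003,"yaw":0}]'; python3 rel.py
```

```text
time_s: 12.07
ee_pos: [580.0, 328.3, 174.2]
ee_rot: [179.9, -0.2, 72.1]
force: [-3.0, -1.1, 11.5]
gripper_width: 0.8
gripper_force: 5.7
press frame TCP x 0.4 y 108.3 z(grasp) 179.2 yaw 72.07 F [-3.  -1.1 11.5] w 0.8 gf 5.7
time_s: 12.48
ee_pos: [580.1, 328.4, 173.9]
ee_rot: [179.8, -0.3, 72.1]
force: [-6.5, -2.2, 19.8]
gripper_width: 0.6
gripper_force: 10.8
press frame TCP x 0.5 y 108.4 z(grasp) 178.9 yaw 72.07 F [-6.5 -2.2 19.8] w 0.6 gf 10.8
```

```bash
python3 -m crank '[{"grip":0.0,"x":0,"y":0,"z":-0.01,"yaw":0},{"grip":0.0,"x":0,"y":0,"z":-0.04,"yaw":0},{"grip":0.0912,"x":0,"y":0,"z":-0.08,"yaw":0},{"grip":0.0912,"x":0,"y":0,"z":-0.12,"yaw":0},{"grip":0.0912,"x":0,"y":0,"z":-0.16,"yaw":0}]'; python3 rel.py
python3 - <<'E'
from h import *
a=grab_frame("scene");b=grab_frame("side")
A=cv2.resize(a[120:240,215:315],(400,480));B=cv2.resize(b[220:340,235:335],(400,480))
cv2.imwrite("pics/open2.png",np.hstack([A,B])[:,:,::-1])
E
```

```text
time_s: 12.9
ee_pos: [579.2, 327.6, 329.7]
ee_rot: [-180.0, 0.0, 72.1]
force: [0.7, 0.5, -0.4]
gripper_width: 17.4
gripper_force: 0.0
press frame TCP x -0.2 y 107.3 z(grasp) 334.7 yaw 72.06 F [ 0.7  0.5 -0.4] w 17.4 gf 0.0
```

View pics/open2.png

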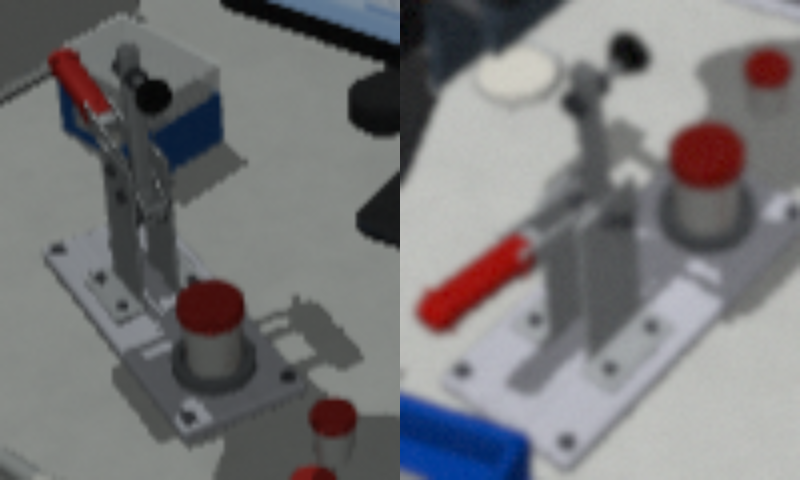

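Scene and side match the start: the handle is fully down again with its tip at side crop (437,312), and the cup still stands in the nest at scene crop (210,300). Next I check clearance for grasping the cup.

Run:
```python
from h import *
s=state();c=camera_model("wrist");e=np.array(s["ee_pos"]);p=-np.array(c["R"]).T@np.array(c["t"])-e
y=np.radians(s["ee_rot"][2]);print("cam in tool", p[0]*np.cos(y)+p[1]*np.sin(y),p[0]*np.sin(y)-p[1]*np.cos(y),-p[2],np.round(s["qpos"],1))
C={n:camera_model(n) for n in("scene","side")}
for n in C:
    im=cv2.cvtColor(grab_frame(n),cv2.COLOR_RGB2HSV)
    m=(((im[...,0]<8)|(im[...,0]>172))&(im[...,1]>140)&(im[...,2]>50)).astype(np.uint8)
    k,_,st,ce=cv2.connectedComponentsWithStats(m)
    for i in range(1,k):
        if st[i,4]>40:print(n,np.round(ce[i],1),st[i],"z75",np.round(atz(n,ce[i],75,C[n])[:2]),"z11",np.round(atz(n,ce[i],11,C[n])[:2]))
```

```text
cam in tool 76.90607474090258 -0.8298838253423853 -157.37085119464467 [28.5 24.6 64.8 -0.  89.8 46.4]
scene [234.  140.1] [227 133  16  17 118] z75 [646. 415.] z11 [705. 489.]
scene [267.1 196.5] [259 190  17  14 172] z75 [513. 130.] z11 [563. 184.]
scene [418.1 203.8] [413 199  12  13  81] z75 [ 776. -220.] z11 [ 844. -191.]
scene [570.  211.4] [563 206  15  12 117] z75 [1033. -565.] z11 [1119. -559.]
scene [298.  223.8] [293 220  11   9  83] z75 [488. -13.] z11 [536.  31.]
scene [292.7 240.9] [287 237  12   9  91] z75 [430. -46.] z11 [475.  -4.]
scene [394.1 288.5] [377 275  35  28 512] z75 [ 473. -336.] z11 [ 521. -314.]
scene [315.6 301.3] [302 290  28  24 231] z75 [ 321. -217.] z11 [ 358. -187.]
side [359.2 173.9] [348 168  23  13 201] z75 [ 504. -242.] z11 [ 524. -321.]
side [398.2 212.3] [393 203  11  19  92] z75 [ 352. -114.] z11 [ 362. -185.]
side [351.1 233.8] [346 230  11   9  76] z75 [451.  12.] z11 [467. -50.]
side [326.5 236.9] [322 233  10   9  72] z75 [508.  46.] z11 [528. -14.]
side [311.3 258.7] [303 251  18  16 218] z75 [519. 131.] z11 [539.  78.]
side [253.1 290.6] [240 279  28  23 250] z75 [613. 275.] z11 [640. 231.]
```

The wrist camera protrudes +77 mm in tool x and would meet the raised clamp foot. I turn the tool by −165° (j6 stays in range), then move over the cup at (516,130.5).

```bash
python3 -m crank '[{"grip":0.0912,"x":0,"y":0,"z":0,"yaw":-0.12},{"grip":0.0912,"x":0,"y":0,"z":0,"yaw":-0.24},{"grip":0.0912,"x":0,"y":0,"z":0,"yaw":-0.36},{"grip":0.0912,"x":0,"y":0,"z":0,"yaw":-0.48},{"grip":0.0912,"x":0,"y":0,"z":0,"yaw":-0.6}]' >/dev/null; python3 -m crank '[{"grip":0.0912,"x":0,"y":0,"z":0,"yaw":-0.12},{"grip":0.0912,"x":0,"y":0,"z":0,"yaw":-0.24},{"grip":0.0912,"x":0,"y":0,"z":0,"yaw":-0.36},{"grip":0.0912,"x":0,"y":0,"z":0,"yaw":-0.48},{"grip":0.0912,"x":0,"y":0,"z":0,"yaw":-0.6}]' >/dev/null;python3 -m crank '[{"grip":0.0912,"x":0,"y":0,"z":0,"yaw":-0.12},{"grip":0.0912,"x":0,"y":0,"z":0,"yaw":-0.24},{"grip":0.0912,"x":0,"y":0,"z":0,"yaw":-0.36},{"grip":0.0912,"x":0,"y":0,"z":0,"yaw":-0.48},{"grip":0.0912,"x":0,"y":0,"z":0,"yaw":-0.6}]' >/dev/null;python3 -m crank '[{"grip":0.0912,"x":0,"y":0,"z":0,"yaw":-0.12},{"grip":0.0912,"x":0,"y":0,"z":0,"yaw":-0.24},{"grip":0.0912,"x":0,"y":0,"z":0,"yaw":-0.36},{"grip":0.0912,"x":0,"y":0,"z":0,"yaw":-0.48},{"grip":0.0912,"x":0,"y":0,"z":0,"yaw":-0.6}]' >/dev/null;python3 -m crank '[{"grip":0.0912,"x":0,"y":0,"z":0,"yaw":-0.12},{"grip":0.0912,"x":0,"y":0,"z":0,"yaw":-0.24},{"grip":0.0912,"x":0,"y":0,"z":0,"yaw":-0.36},{"grip":0.0912,"x":0,"y":0,"z":0,"yaw":-0.48},{"grip":0.0912,"x":0,"y":0,"z":0,"yaw":-0.48}]'
cat > to.py <<'E'
import sys
from h import *
s=state();y=np.radians(s["ee_rot"][2]);e=np.array(s["ee_pos"])
d=np.array([float(sys.argv[1]),float(sys.argv[2])])-e[:2]
print("pos",np.round(e,1),"rot",np.round(s["ee_rot"],1),"j6 %.0f"%s["qpos"][5],"go tool x %.1f y %.1f"%(d@[np.cos(y),np.sin(y)],d@[np.sin(y),-np.cos(y)]),"F",np.round(s["force"],1),s["time_s"])
E
python3 to.py 516 130.5
```

```text
time_s: 15.18
ee_pos: [579.0, 327.6, 325.5]
ee_rot: [179.9, -0.2, -122.8]
force: [0.0, 0.4, 0.2]
gripper_width: 91.1
gripper_force: 0.0
pos [579.  327.6 325.5] rot [ 179.9   -0.2 -122.8] j6 -119 go tool x 199.8 y -53.8 F [0.  0.4 0.2] 15.1833
```

```bash
python3 -m crank '[{"grip":0.0912,"x":0.03,"y":-0.01,"z":0,"yaw":0},{"grip":0.0912,"x":0.07,"y":-0.02,"z":0,"yaw":0},{"grip":0.0912,"x":0.11,"y":-0.03,"z":0,"yaw":0},{"grip":0.0912,"x":0.15,"y":-0.04,"z":0,"yaw":0},{"grip":0.0912,"x":0.18,"y":-0.05,"z":0,"yaw":0}]' >/dev/null; python3 -m crank '[{"grip":0.0912,"x":0.02,"y":-0.004,"z":0,"yaw":0},{"grip":0.0912,"x":0.02,"y":-0.004,"z":0,"yaw":0},{"grip":0.0912,"x":0.02,"y":-0.004,"z":0.02,"yaw":0},{"grip":0.0912,"x":0.02,"y":-0.004,"z":0.05,"yaw":0},{"grip":0.0912,"x":0.02,"y":-0.004,"z":0.05,"yaw":0}]' >/dev/null;python3 -m crank '[{"grip":0.0912,"x":0,"y":0,"z":0,"yaw":0},{"grip":0.0912,"x":0,"y":0,"z":0,"yaw":0},{"grip":0.0912,"x":0,"y":0,"z":0,"yaw":0},{"grip":0.0912,"x":0,"y":0,"z":0,"yaw":0},{"grip":0.0912,"x":0,"y":0,"z":0,"yaw":0}]' ; python3 to.py 516 130.5
python3 - <<'E'
from h import *
c=camera_model("wrist");im=grab_frame("wrist");cv2.imwrite("pics/w2.png",im[:,:,::-1])
print(np.round(proj("wrist",[(516,130.5,82),(516,130.5,18)],c),1))
h=cv2.cvtColor(im,cv2.COLOR_RGB2HSV);m=(((h[...,0]<8)|(h[...,0]>172))&(h[...,1]>140)&(h[...,2]>50)).astype(np.uint8)
k,_,st,ce=cv2.connectedComponentsWithStats(m)
for i in range(1,k):
    if st[i,4]>100:print(np.round(ce[i],1),st[i],np.round(atz("wrist",ce[i],82,c),1))
E
```

```text
time_s: 16.43
ee_pos: [516.8, 131.0, 279.0]
ee_rot: [-179.9, 0.1, -122.9]
force: [-0.1, 0.6, -0.2]
gripper_width: 91.1
gripper_force: 0.0
pos [516.8 131.  279. ] rot [-1.799e+02  1.000e-01 -1.229e+02] j6 -134 go tool x 0.9 y 0.4 F [-0.1  0.6 -0.2] 16.4333
[[322.7 177.5]
 [322.6 167.8]]
[294.1  42.5] [281  28  27  31 656] [460.4 -12.6  82. ]
[270.8  95.1] [258  82  27  27 564] [513.5  18.4  82. ]
[ 12.4 101.7] [  0  88  30  27 575] [ 778.5 -153.    82. ]
[321.9 178.2] [ 302  158   41   41 1269] [517.3 130.7  82. ]
```

View pics/w2.png

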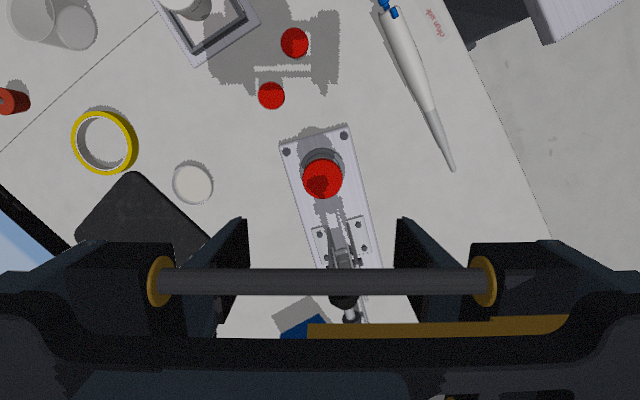

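Wrist view: the red lid is at (322,178), which is (517,131) at lid height and agrees with the fit. I descend.

```bash
python3 -m crank '[{"grip":0.0912,"x":0,"y":0,"z":0.03,"yaw":0},{"grip":0.0912,"x":0,"y":0,"z":0.06,"yaw":0},{"grip":0.0912,"x":0,"y":0,"z":0.09,"yaw":0},{"grip":0.0912,"x":0,"y":0,"z":0.12,"yaw":0},{"grip":0.0912,"x":0,"y":0,"z":0.13,"yaw":0}]' >/dev/null; python3 to.py 517 130.6; python3 -m crank '[{"grip":0.0912,"x":0,"y":0,"z":0.02,"yaw":0},{"grip":0.0912,"x":0,"y":0,"z":0.045,"yaw":0},{"grip":0.0912,"x":0,"y":0,"z":0.07,"yaw":0},{"grip":0.0912,"x":0,"y":0,"z":0.081,"yaw":0},{"grip":0.0912,"x":0,"y":0,"z":0.081,"yaw":0}]' >/dev/null; python3 to.py 517 130.6
```

```text
pos [513.8 130.2 144.4] rot [ 179.7   -0.3 -122.9] j6 -134 go tool x -2.1 y -2.5 F [-0.4  0.4  0.1] 16.9
pos [515.2 130.5  65.4] rot [ 179.8   -0.2 -122.9] j6 -134 go tool x -1.0 y -1.4 F [ 0.  -0.1 -0.7] 17.3167
```

Close at 20 N, then lift straight up gently.

```bash
python3 -m crank '[{"grip":0.04,"x":0,"y":0,"z":0,"yaw":0},{"grip":0.04,"x":0,"y":0,"z":0,"yaw":0},{"grip":0.04,"x":0,"y":0,"z":0,"yaw":0},{"grip":0.04,"x":0,"y":0,"z":0,"yaw":0},{"grip":0.04,"x":0,"y":0,"z":0,"yaw":0}]' 20 ; python3 -m crank '[{"grip":0.04,"x":0,"y":0,"z":0,"yaw":0},{"grip":0.04,"x":0,"y":0,"z":0,"yaw":0},{"grip":0.04,"x":0,"y":0,"z":0,"yaw":0},{"grip":0.04,"x":0,"y":0,"z":0,"yaw":0},{"grip":0.04,"x":0,"y":0,"z":0,"yaw":0}]'; python3 to.py 517 130.6
```

```text
time_s: 17.73
ee_pos: [516.8, 130.9, 67.9]
ee_rot: [-179.9, 0.1, -122.9]
force: [0.2, -0.2, -0.3]
gripper_width: 60.7
gripper_force: 0.0
time_s: 18.15
ee_pos: [516.4, 130.9, 67.3]
ee_rot: [-180.0, 0.0, -122.9]
force: [0.1, 1.4, 4.2]
gripper_width: 47.9
gripper_force: 20.0
pos [516.4 130.9  67.3] rot [-180.     0.  -122.9] j6 -134 go tool x -0.1 y -0.7 F [0.1 1.4 4.2] 18.15
```

```bash
python3 -m crank '[{"grip":0.04,"x":0,"y":0,"z":-0.004,"yaw":0},{"grip":0.04,"x":0,"y":0,"z":-0.01,"yaw":0},{"grip":0.04,"x":0,"y":0,"z":-0.018,"yaw":0},{"grip":0.04,"x":0,"y":0,"z":-0.027,"yaw":0},{"grip":0.04,"x":0,"y":0,"z":-0.036,"yaw":0}]' 25; python3 -m crank '[{"grip":0.04,"x":0,"y":0,"z":-0.01,"yaw":0},{"grip":0.04,"x":0,"y":0,"z":-0.02,"yaw":0},{"grip":0.04,"x":0,"y":0,"z":-0.03,"yaw":0},{"grip":0.04,"x":0,"y":0,"z":-0.04,"yaw":0},{"grip":0.04,"x":0,"y":0,"z":-0.05,"yaw":0}]'
python3 - <<'E'
from h import *
a=grab_frame("scene");b=grab_frame("side")
A=cv2.resize(a[120:240,215:315],(400,480));B=cv2.resize(b[190:310,255:355],(400,480))
cv2.imwrite("pics/lift.png",np.hstack([A,B])[:,:,::-1])
E
```

```text
time_s: 18.57
ee_pos: [516.3, 130.7, 103.9]
ee_rot: [-180.0, 0.0, -122.9]
force: [0.5, -0.0, -1.4]
gripper_width: 47.9
gripper_force: 25.0
time_s: 18.98
ee_pos: [516.2, 130.7, 154.1]
ee_rot: [-180.0, 0.0, -122.9]
force: [0.3, 0.4, -1.5]
gripper_width: 47.9
gripper_force: 25.0
```

View pics/lift.png

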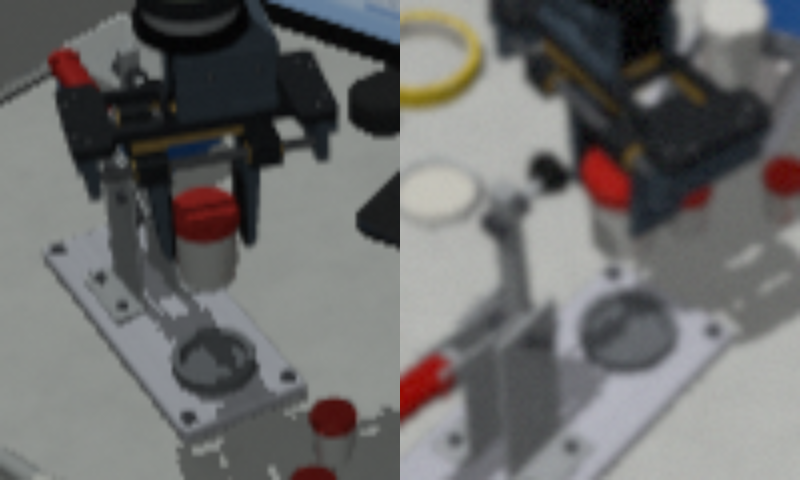

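Cup lifted upright at scene crop (205,240), the nest is empty, and the clamp is still open. I carry it to the red bay, unwinding yaw on the way.

```bash
python3 -m crank '[{"grip":0.04,"x":0.01,"y":-0.006,"z":-0.005,"yaw":0.06},{"grip":0.04,"x":0.026,"y":-0.017,"z":-0.015,"yaw":0.18},{"grip":0.04,"x":0.045,"y":-0.029,"z":-0.025,"yaw":0.3},{"grip":0.04,"x":0.065,"y":-0.042,"z":-0.035,"yaw":0.42},{"grip":0.04,"x":0.084,"y":-0.054,"z":-0.04,"yaw":0.54}]' ; python3 to.py 523 -140
```

```text
time_s: 19.5
ee_pos: [516.1, 29.9, 193.7]
ee_rot: [-180.0, 0.0, -154.2]
force: [0.9, -0.5, -1.5]
gripper_width: 47.6
gripper_force: 25.0
pos [516.1  29.9 193.7] rot [-180.     0.  -154.2] j6 -114 go tool x 67.8 y -156.0 F [ 0.9 -0.5 -1.5] 19.5
```

```bash
python3 -m crank '[{"grip":0.04,"x":0.012,"y":-0.028,"z":0,"yaw":0.1},{"grip":0.04,"x":0.026,"y":-0.06,"z":0,"yaw":0.2},{"grip":0.04,"x":0.04,"y":-0.092,"z":0,"yaw":0.3},{"grip":0.04,"x":0.054,"y":-0.124,"z":0,"yaw":0.4},{"grip":0.04,"x":0.068,"y":-0.156,"z":0,"yaw":0.4}]' ; python3 to.py 523 -270
```

```text
time_s: 19.92
ee_pos: [523.1, -140.6, 192.5]
ee_rot: [180.0, -0.0, -177.0]
force: [0.2, 0.1, -0.5]
gripper_width: 48.0
gripper_force: 25.0
pos [ 523.1 -140.6  192.5] rot [ 180.   -0. -177.] j6 -109 go tool x 6.9 y -129.2 F [ 0.2  0.1 -0.5] 19.9167
```

```bash
python3 -m crank '[{"grip":0.04,"x":0.002,"y":-0.03,"z":0,"yaw":0},{"grip":0.04,"x":0.004,"y":-0.06,"z":0,"yaw":0},{"grip":0.04,"x":0.006,"y":-0.1,"z":0,"yaw":0},{"grip":0.04,"x":0.008,"y":-0.14,"z":0,"yaw":0},{"grip":0.04,"x":0.009,"y":-0.181,"z":0,"yaw":0}]' ; python3 -m crank '[{"grip":0.04,"x":0,"y":0,"z":0,"yaw":0},{"grip":0.04,"x":0,"y":0,"z":0,"yaw":0},{"grip":0.04,"x":0,"y":0,"z":0,"yaw":0},{"grip":0.04,"x":0,"y":0,"z":0,"yaw":0},{"grip":0.04,"x":0,"y":0,"z":0,"yaw":0}]'>/dev/null;python3 to.py 523 -321.5
python3 - <<'E'
from h import *
c=camera_model("wrist");im=grab_frame("wrist")
t=np.radians(-3.4);g=[]
for x,y in((-43,-43),(43,-43),(43,43),(-43,43)):
    g.append((523+np.cos(t)*x-np.sin(t)*y,-321.5+np.sin(t)*x+np.cos(t)*y,23))
q=proj("wrist",g,c);print(np.round(q))
im=im.copy();cv2.polylines(im,[np.int32(q)],True,(0,255,0),1)
cv2.imwrite("pics/w3.png",im[:,:,::-1])
E
```

```text
time_s: 20.33
ee_pos: [524.1, -321.8, 192.4]
ee_rot: [179.9, -0.1, -176.8]
force: [1.0, 0.8, -1.5]
gripper_width: 48.1
gripper_force: 25.0
pos [ 524.8 -318.9  192.9] rot [ 180.    -0.  -176.7] j6 -126 go tool x 2.0 y -2.5 F [ 0.7  0.6 -0.8] 20.75
[[284. 139.]
 [278. 213.]
 [351. 221.]
 [363. 148.]]
```

View pics/w3.png

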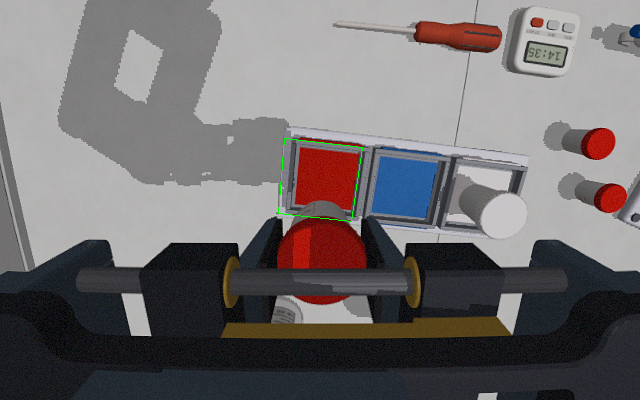

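Wrist view: the bay sits about 5 px to the right of the predicted green outline, with its floor around (328,178). I refine numerically.

Run:
```python
from h import *
c=camera_model("wrist");im=cv2.imread("pics/w3.png");h=cv2.cvtColor(im,cv2.COLOR_BGR2HSV)
m=((h[...,0]<8)|(h[...,0]>172))&(h[...,1]>140)&(h[...,2]>50)
b=((h[...,0]>95)&(h[...,0]<130)&(h[...,1]>110)&(h[...,2]>60))
for nm,M,lo,hi in(("red",m,285,372),("blue",b,368,448)):
  for v in(165,180,195):
    u=np.where(M[v,lo:hi])[0]+lo;L,R=u.min(),u.max()
    p,q=atz("wrist",(L,v),11,c),atz("wrist",(R,v),11,c);print(nm,v,L,R,np.round(p),np.round(q),np.round((p+q)/2))
# white lid
print("white lid c",np.round(atz("wrist",(503,214),75,c)), "red top/rim", [np.round(atz("wrist",x,23,c)) for x in((290,131),(369,139))])
for n,z in(("scene",11),("side",11)):
    im=cv2.cvtColor(cv2.imread("pics/%s.png"%n),cv2.COLOR_BGR2HSV)
    B=((im[...,0]>100)&(im[...,0]<130)&(im[...,1]>100)&(im[...,2]>50)).astype(np.uint8)
    k,_,st,ce=cv2.connectedComponentsWithStats(B)
    for i in range(1,k):
        P=atz(n,ce[i],11)
        if st[i,4]>100 and abs(P[0]-525)<40 and -300<P[1]<-150:print(n,"blue",np.round(P),st[i])
```

```text
red 165 298 357 [ 508. -347.   11.] [ 504. -279.   11.] [ 506. -313.   11.]
red 180 297 355 [ 526. -347.   11.] [ 522. -280.   11.] [ 524. -314.   11.]
red 195 296 353 [ 544. -348.   11.] [ 540. -281.   11.] [ 542. -314.   11.]
blue 165 379 437 [ 502. -254.   11.] [ 498. -186.   11.] [ 500. -220.   11.]
blue 180 377 433 [ 520. -254.   11.] [ 516. -188.   11.] [ 518. -221.   11.]
blue 195 374 430 [ 538. -256.   11.] [ 535. -189.   11.] [ 537. -222.   11.]
white lid c [ 533. -137.   75.] red top/rim [array([ 469., -356.,   23.]), array([ 473., -270.,   23.])]
scene blue [ 525. -222.   11.] [349 257  34  26 467]
side blue [ 522. -233.   11.] [341 183  22  16 199]
```

```bash
python3 -m crank '[{"grip":0.04,"x":0.001,"y":0.003,"z":0.02,"yaw":0},{"grip":0.04,"x":0.001,"y":0.003,"z":0.045,"yaw":0},{"grip":0.04,"x":0.001,"y":0.003,"z":0.07,"yaw":0},{"grip":0.04,"x":0.001,"y":0.003,"z":0.095,"yaw":0},{"grip":0.04,"x":0.001,"y":0.003,"z":0.11,"yaw":0}]' >/dev/null; python3 to.py 523 -316; python3 -m crank '[{"grip":0.04,"x":0,"y":0,"z":0.004,"yaw":0},{"grip":0.04,"x":0,"y":0,"z":0.008,"yaw":0},{"grip":0.04,"x":0,"y":0,"z":0.012,"yaw":0},{"grip":0.04,"x":0,"y":0,"z":0.016,"yaw":0},{"grip":0.04,"x":0,"y":0,"z":0.018,"yaw":0}]' >/dev/null; python3 to.py 523 -316
```

```text
pos [ 522.6 -315.6   80.6] rot [ 179.9   -0.2 -176.7] j6 -126 go tool x -0.3 y -0.5 F [-0.1  0.2 -1. ] 21.2167
pos [ 524.1 -317.5   65.5] rot [-1.800e+02  1.000e-01 -1.768e+02] j6 -126 go tool x 1.0 y 1.6 F [ 0.3  0.2 -1.2] 21.6333
```

```bash
python3 -m crank '[{"grip":0.04,"x":0,"y":0,"z":0.001,"yaw":0},{"grip":0.04,"x":0,"y":0,"z":0.002,"yaw":0},{"grip":0.04,"x":0,"y":0,"z":0.003,"yaw":0},{"grip":0.04,"x":0,"y":0,"z":0.003,"yaw":0},{"grip":0.04,"x":0,"y":0,"z":0.003,"yaw":0}]' >/dev/null; python3 to.py 523 -316;python3 -m crank '[{"grip":0.04,"x":0,"y":0,"z":0.001,"yaw":0},{"grip":0.04,"x":0,"y":0,"z":0.002,"yaw":0},{"grip":0.04,"x":0,"y":0,"z":0.002,"yaw":0},{"grip":0.04,"x":0,"y":0,"z":0.002,"yaw":0},{"grip":0.04,"x":0,"y":0,"z":0.002,"yaw":0}]' >/dev/null; python3 to.py 523 -316
```

```text
pos [ 523.7 -317.5   62.1] rot [-180.     0.  -176.8] j6 -126 go tool x 0.6 y 1.5 F [-0.2 -0.5 -1.1] 22.05
pos [ 523.9 -317.5   60.3] rot [-180.     0.  -176.8] j6 -126 go tool x 0.8 y 1.6 F [ 0.1 -0.1  3. ] 22.4667
```

Floor contact: the force changed from −1.1 to +3 N at TCP z 60.3, as predicted. I release and rise.

```bash
python3 -m crank '[{"grip":0.055,"x":0,"y":0,"z":0,"yaw":0},{"grip":0.065,"x":0,"y":0,"z":0,"yaw":0},{"grip":0.08,"x":0,"y":0,"z":0,"yaw":0},{"grip":0.08,"x":0,"y":0,"z":0,"yaw":0},{"grip":0.08,"x":0,"y":0,"z":0,"yaw":0}]'; python3 -m crank '[{"grip":0.08,"x":0,"y":0,"z":0,"yaw":0},{"grip":0.08,"x":0,"y":0,"z":-0.01,"yaw":0},{"grip":0.08,"x":0,"y":0,"z":-0.03,"yaw":0},{"grip":0.08,"x":0,"y":0,"z":-0.06,"yaw":0},{"grip":0.08,"x":0,"y":0,"z":-0.1,"yaw":0}]' >/dev/null; python3 -m crank '[{"grip":0.08,"x":0,"y":0,"z":-0.04,"yaw":0},{"grip":0.08,"x":0,"y":0,"z":-0.08,"yaw":0},{"grip":0.08,"x":0,"y":0,"z":-0.1,"yaw":0},{"grip":0.08,"x":0,"y":0,"z":-0.1,"yaw":0},{"grip":0.08,"x":0,"y":0,"z":-0.1,"yaw":0}]'
python3 - <<'E'
from h import *
a=grab_frame("scene");b=grab_frame("side")
A=cv2.resize(a[120:330,200:440],(480,420));B=cv2.resize(b[140:340,235:395],(320,400));B=cv2.copyMakeBorder(B,0,20,0,0,cv2.BORDER_CONSTANT)
cv2.imwrite("pics/end.png",np.hstack([A,B])[:,:,::-1])
E
```

```text
time_s: 22.88
ee_pos: [523.5, -317.3, 59.7]
ee_rot: [180.0, -0.0, -176.8]
force: [-0.3, -1.0, 1.0]
gripper_width: 77.8
gripper_force: 0.0
time_s: 23.72
ee_pos: [523.9, -317.6, 261.9]
ee_rot: [-179.9, 0.2, -176.8]
force: [-0.4, 0.4, -1.0]
gripper_width: 80.2
gripper_force: 0.0
```

View pics/end.png

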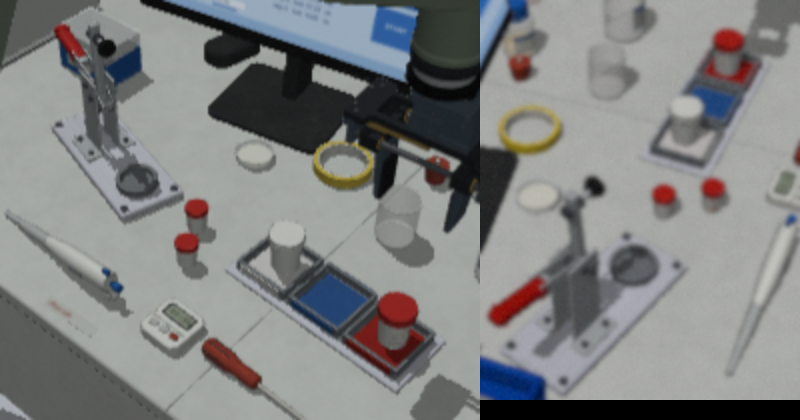

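The red cup stands upright in the red bay at crop (397,320). The clamp is open, the bystanders are where they were, and the gripper is clear. I hand in the job.

```bash
python3 -c "
from workcell import *
print(job_done())"
```

```text
the job is handed in; nothing more can be done
None
```

I locked the clamp on the red cup, let go, swung it back fully open (after one extra push on the handle), then stood the cup upright in the red bay and handed the job in at about 24 s; the hand-in call gave no verdict.

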